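# Return the shop press to service from its bench console

### The arm

A 6-joint arm with a two-finger parallel gripper is mounted at the origin on the work surface. World frame = base frame: x ahead of the robot, y to its left, z up, the work surface at z = 0. Lengths are in m, angles in rad, forces in N, time in s.
With the tool pointing down it reaches from about 0.225 to 0.725 m from the base axis. Payload 3.1 kg.
Tool frame: the origin (TCP) lies midway between the tips of the shut fingers; the grasp point (between the pads) lies 19 mm behind it; z points along the fingers, y is the direction in which the jaws open and shut (so a half turn about z gives the same grasp; the last joint's range is limited). The gripper opens to 85 mm and grips with 20 to 120 N. Pads are 22 mm wide; open, the fingers measure 114 mm over their backs; the gripper's body (76 mm by 85 mm) begins 54 mm behind the grasp point. The pads swing forward as they close: fully open they stand 13 mm farther back than shut.
Start: joints at [1.024, 0.048, 0.099, 1.622, 0, 1.443], TCP at [0.214, 0.48, 0.231] pointing down, gripper open.
Joint ranges: [-2.91, 2.91], [-0.99, 1.94], [-1.21, 1.42], [-2.12, 2.29], [-1.49, 1.47], [-3.14, 3.14]. Speed limits (rad/s): [2.79, 2.79, 3.14, 3.14, 3.14, 3.14].

### API

Orientations are given as a rotation vector (axis times angle).
In Python, from bench import ctrl gives the robot as it stands.
- The arm moves only by the tool drive_tool, never from a script. Its argument "moves" is text: rows parted by semicolons, each of 7 numbers parted by spaces: the turn, a rotation vector about the tool's x, y, z in rad, then the shift along the tool's x, y, z in m, then the opening in per cent of the stroke, from 0 (shut) to 100 (fully open). A call has 1 to 10 rows; each row shifts and turns the pose as measured when the row begins, along the tool's axes as they then stand; what a row does not reach is not made up. A row lasts 1/8 s, in which the tool goes at most 62.5 mm and 10.7 degrees, less where a joint would pass 70% of its speed; a pose out of reach is approached as far as the arm can. A call with a gripper value outside its range is refused whole. The fingers move at their own pace and stop on an object; "grip_force" is the grip in N (left out, the last holds). Time passes only in rows, so rows that do not move let the fingers close. It gives the time, the measured TCP pose, the force and the opening at its end, in the units of the state.
- ctrl.get_state(): the state, without advancing time (a new reading comes with each control period).
- ctrl.get_image(name): name is "side" or "top"; returns the picture (384x512x3 uint8, red, green, blue); there is no depth.
- ctrl.calibration(name): a dict with "intrinsics" (3x3 intrinsics, pixels), "R" (3x3) and "t" (3): a world point X has camera coordinates R X + t. Camera axes: x right, y down, z forward; pixel columns grow to the right and rows downward; lengths in m; the calibration is good to about 2 mm. A picture is of the moment at which its call begins. calibration takes no time and is no camera call.
- ctrl.hand_in(): hands the job in, once; it reports no verdict.
The state is a dict: "t": time; "joint_pos": joint angles; "joint_vel": joint speeds; "joint_efforts": joint torques, N m; "tool_pos": TCP position; "orientation": TCP orientation; "ft_force": force on the tool from outside, world axes, zero at the start; "moment": the same for the moment, N m; "opening": finger opening in m.
Only numpy, scipy, OpenCV 4.12 (cv2) and the standard library are available. Lean on these libraries where they do the work, as an engineer would, in place of code of your own. Each camera call takes 0.05 s, during which the arm holds its last target.

### The job

The floor press was stopped from this bench console; bring it back into service. Pull the mushroom stop head fully out, then press the square reset key, then the round pump-start key, and last hold the oblong ram-lift key down for two seconds. Push each key fully home, without ramming it, and let it come up again before the next; leave the stop head out and the loose things on the bench where they are.

Things in the scene. Friction and masses are not known exactly. Their poses are not given: they have to be found in the camera images.
- console: Grey steel control desk bolted to the bench: 450 mm wide (y), 170 deep (x), 45 high in front (robot side), 129 at the back. Origin: centre of its underside. Its panel rises away from the robot at 30 degrees to the bench. Four control units stand in a row across it, 100 mm apart, in any order, centred at x = -12.5, z = 87 mm of its frame; two low pilot lamps lie 66 mm farther up the slope.
- stop_head (a point): Middle of the black mushroom stop head, 50 mm across (grip it there). +z of this point stands square out of the panel. Pushed in, this point is 26 mm off the panel, the straight sides 19 to 33 mm, the domed top 41 mm; its collar (50 mm across) is 6 mm high. It pulls out along +z: 8 mm against about 6 N of friction to a hard stop, and stays where left. 45 mm beside it is free.
- stop (a joint): How far the stop head is out (m): 0 pushed in (stopped), 0.008 fully out (released).
- reset_unit: Reset key: the square one, 42 x 42 mm, black, in a steel collar. Origin: on the panel surface under the key's middle (axes level, +x away from the robot). Collar and key are set at some depth: the key's face stands anywhere from 18 to 28 mm off the panel, 13 mm beyond its collar. Pressed square to the panel it goes in 7 mm to a hard stop (spring: 3 N to start, 7 N at the stop) and comes up when let go.
- start_unit: Pump-start key: the round flat-topped one, 38 mm across, black, in a steel collar. Origin: on the panel surface under the key's middle (axes level, +x away from the robot). Collar and key are set at some depth: the key's face stands anywhere from 18 to 28 mm off the panel, 13 mm beyond its collar. Pressed square to the panel it goes in 7 mm to a hard stop (spring: 4 N to start, 9 N at the stop) and comes up when let go.
- lift_unit: Ram-lift key: the oblong one, 72 mm up the slope and 36 mm wide, black, in a steel collar. Origin: on the panel surface under the key's middle (axes level, +x away from the robot). Collar and key are set at some depth: the key's face stands anywhere from 18 to 28 mm off the panel, 13 mm beyond its collar. Pressed square to the panel it goes in 7 mm to a hard stop (spring: 5 N to start, 11 N at the stop) and comes up when let go.
- reset (a joint): How far the square reset key is pressed (m): 0 up, 0.007 fully home.
- start (a joint): How far the round pump-start key is pressed (m): 0 up, 0.007 fully home.
- lift (a joint): How far the oblong ram-lift key is pressed (m): 0 up, 0.007 fully home.
- puller: Bystander: two-jaw gear puller lying flat, bare steel, about 240 x 150 mm, 28 mm high; origin under the middle of its cross-beam, screw along its x.
- can: Bystander: steel can standing upright, 66 mm across, 190 mm high; origin at its base.
- carton: Bystander: cardboard carton 70 x 60 mm, 110 mm high; origin at its base.
- bolt: Bystander: large hexagon bolt lying flat, 156 mm long, 24 mm thick, head 35 mm across; origin under the head's inner face, shank along +x.

How it is judged:
By the outcome, as a careful person would: the job done as asked, in the order asked, and still so for the second after the job is handed in, with the robot touching nothing.
It also fails if it takes over 51 s, if anything falls off the work surface, if the arm or the gripper's body presses on something with over 40 N, if the wrist force passes 120 N, or if a joint passes its speed limit or range.

## Working session

There is one attempt and no reset: what is moved stays moved. The work goes in short steps, Python scripts to look and compute and a tool call to move; the robot and the scene stay as the last step left them, time stands still between calls to the robot, and variables do not carry over. Pictures are saved under pics/ and viewed, and the job is handed in when it is done.

Besides the shell and the picture viewer there is one more tool, called by a JSON object that holds its "name" and its "arguments", one argument or row to a line. drive_tool: Moves the arm, as the interface text tells. Its arguments: {"type":"object","properties":{"moves":{"type":"string"},"grip_force":{"type":"number"}},"required":["moves"]}

```bash
ls; mkdir -p pics
python3 - <<'E'
from bench import ctrl
import cv2,numpy as np
for n in("side","top"):
    im=ctrl.get_image(n); cv2.imwrite(f"pics/{n}0.png",cv2.cvtColor(im,cv2.COLOR_RGB2BGR))
    c=ctrl.calibration(n); print(n,c, -np.array(c["R"]).T@np.array(c["t"]))
s=ctrl.get_state(); print(s)
E
```

```text
pics
side {'intrinsics': array([[369.83177321,   0.        , 262.20873571],
       [  0.        , 369.83177321, 185.12012577],
       [  0.        ,   0.        ,   1.        ]]), 'R': array([[ 0.88404793, -0.46737073, -0.00488491],
       [-0.29013205, -0.54054088, -0.78970814],
       [ 0.36644597,  0.69955712, -0.61346328]]), 't': array([-0.43613087,  0.22639253,  0.92899131])} [ 0.11081919 -0.73134286  0.74655562]
top {'intrinsics': array([[376.20004274,   0.        , 257.65531043],
       [  0.        , 376.20004274, 193.98990753],
       [  0.        ,   0.        ,   1.        ]]), 'R': array([[-0.00258811, -0.99991262,  0.01296329],
       [-0.99949896,  0.00217767, -0.03157671],
       [ 0.03154572, -0.01303852, -0.99941726]]), 't': array([-0.0049718 ,  0.47986025,  1.29024084])} [0.43890537 0.0108065  1.30470583]
{'t': 0.1, 'joint_pos': array([ 1.02420884e+00,  4.86791454e-02,  9.77524613e-02,  1.62198156e+00,
       -1.44245980e-05,  1.44302614e+00]), 'joint_vel': array([-0.00031137, -0.00122923,  0.00224587, -0.00052387,  0.00015853,
        0.00065679]), 'joint_efforts': array([ 1.84417542e-03, -3.39849830e+01,  3.20936644e+01,  1.58187642e-02,
       -2.28111203e-04, -2.41777094e-06]), 'tool_pos': array([0.21322344, 0.47915531, 0.23023189]), 'orientation': array([-0.65293624, -3.07228984,  0.00313741]), 'ft_force': array([ 0.37964491, -0.16410453, -0.37179048]), 'moment': array([ 0.00759491, -0.01091049,  0.02067777]), 'opening': 0.08494347113004912}
```

View pics/side0.png

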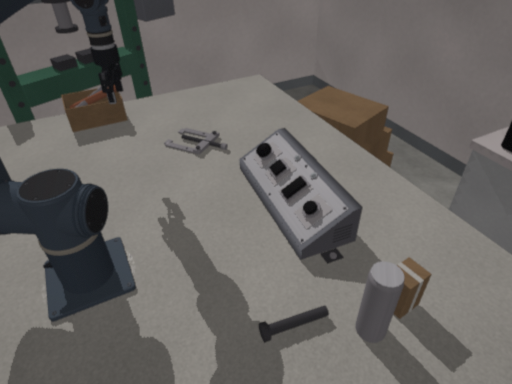

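View pics/top0.png

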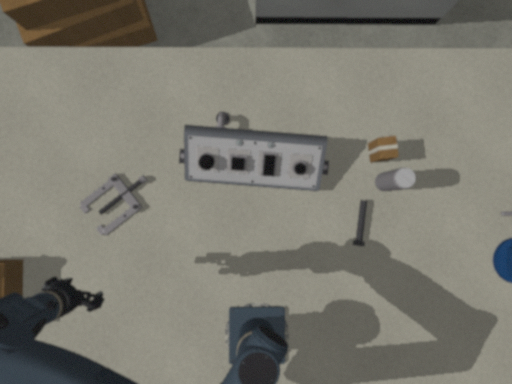

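Side view: in a row from far to near are a round head (264,150), the square (279,168), the oblong (294,187) and a round one (310,208). Top view: the same at (207,161), (239,163), (270,165) and (300,168). I'll zoom in to tell the mushroom from the round key.

Run:
```python
import cv2
a=cv2.imread("pics/top0.png")[105:205,170:340]; b=cv2.imread("pics/side0.png")[120:260,225:375]
cv2.imwrite("pics/topz.png",cv2.resize(a,None,fx=4.6,fy=4.6,interpolation=cv2.INTER_CUBIC))
cv2.imwrite("pics/sidez.png",cv2.resize(b,None,fx=4.2,fy=4.2,interpolation=cv2.INTER_CUBIC))
```

```text
(no output)
```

View pics/topz.png

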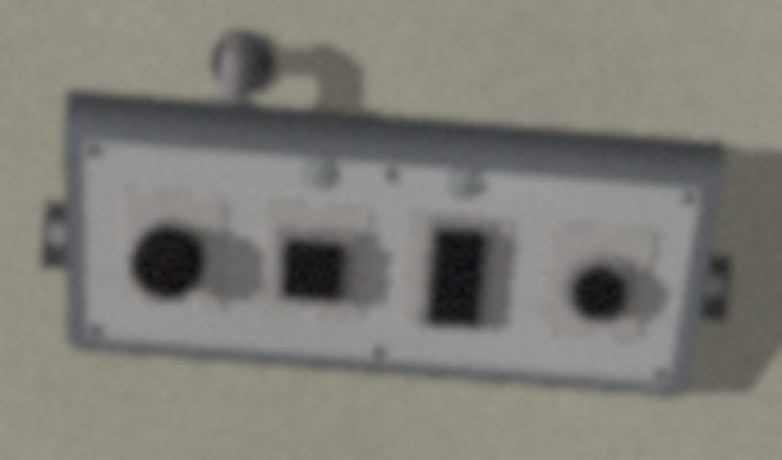

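View pics/sidez.png

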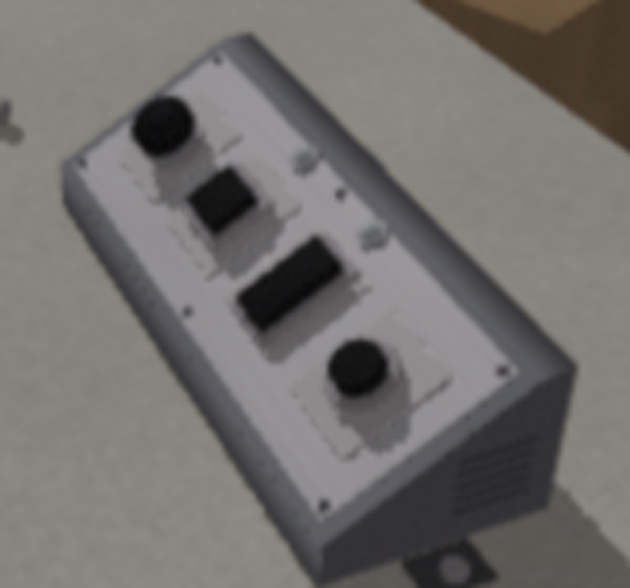

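```bash
cat > h.py <<'E'
import cv2,numpy as np
from bench import ctrl
def cal(n):
    c=ctrl.calibration(n); return np.array(c["intrinsics"]),np.array(c["R"]),np.array(c["t"])
def ray(n,p):
    K,R,t=cal(n); d=R.T@np.linalg.inv(K)@np.array([p[0],p[1],1.]); return -R.T@t,d/np.linalg.norm(d)
def tri(p,q):
    a,u=ray("top",p);b,v=ray("side",q)
    s=np.linalg.lstsq(np.c_[u,-v],b-a,rcond=None)[0]
    P,Q=a+s[0]*u,b+s[1]*v
    return (P+Q)/2,np.linalg.norm(P-Q)
def proj(n,X):
    K,R,t=cal(n); x=K@(R@np.asarray(X,float)+t); return x[:2]/x[2]
def blobs(f,box,th=45):
    im=cv2.imread(f); g=im.max(2); m=np.zeros_like(g); x0,y0,x1,y1=box
    m[y0:y1,x0:x1]=(g[y0:y1,x0:x1]<th)*255
    n,l,st,ce=cv2.connectedComponentsWithStats(m)
    return [(ce[i].round(2),st[i]) for i in range(1,n) if st[i][4]>40]
E
python3 - <<'E'
from h import *
T=blobs("pics/top0.png",(190,140,322,182));S=blobs("pics/side0.png",(245,130,335,225))
for b in T+S: print(b)
T=sorted(T,key=lambda b:b[0][0]);S=sorted(S,key=lambda b:b[0][0])
P=[]
for a,b in zip(T,S):
    p,e=tri(a[0],b[0]);P.append(p);print(p.round(4),round(e,4))
P=np.array(P);print(np.linalg.norm(np.diff(P,axis=0),axis=1))
d=P[3]-P[0];print("yaw",np.degrees(np.arctan2(d[0],-d[1])))
E
```

```text
(array([206.38, 161.6 ]), array([200, 155,  14,  14, 144], dtype=int32))
(array([269.03, 164.8 ]), array([264, 156,  11,  19, 171], dtype=int32))
(array([237.73, 163.32]), array([232, 158,  12,  11, 115], dtype=int32))
(array([300.06, 168.27]), array([296, 164,   9,   9,  70], dtype=int32))
(array([263.45, 149.88]), array([257, 144,  14,  13, 144], dtype=int32))
(array([277.46, 167.47]), array([270, 160,  16,  16, 140], dtype=int32))
(array([293.52, 187.48]), array([282, 177,  24,  22, 251], dtype=int32))
(array([310.  , 207.52]), array([304, 201,  13,  14, 136], dtype=int32))
[0.581  0.1579 0.1082] 0.0016
[0.576  0.0583 0.1026] 0.0016
[ 0.5715 -0.0421  0.097 ] 0.0011
[ 0.5599 -0.1416  0.1032] 0.002
[0.09986482 0.10069635 0.10037459]
yaw -4.02116101094594
```

```bash
cat >> h.py <<'E'
from scipy.spatial.transform import Rotation as Ro
def frame(psi):
    c,s=np.cos(psi),np.sin(psi); ex=np.array([c,s,0]);ey=np.array([-s,c,0])
    n=-.5*ex+np.array([0,0,np.sqrt(.75)]); return ex,ey,n
def plan(p,R,k):
    s=ctrl.get_state(); p0=s["tool_pos"];R0=Ro.from_rotvec(s["orientation"]);rv=(R0.inv()*R).as_rotvec()
    print("total shift",np.round(R0.inv().apply(p-p0),4),"turn",rv.round(4))
    for i in range(k):
        Ri=R0*Ro.from_rotvec(rv*i/k)
        print(np.round(rv/k,3),np.round(Ri.inv().apply((p-p0)/k),4))
E
python3 - <<'E'
from h import *
t=np.array([[95,150],[392,174],[690,198],[95,330],[378,352],[660,373]]);s=np.array([[217,60],[340,193],[503,370],[82,160],[187,311],[323,505]])
t=(t+.5)/4.6-.5+[170,105]; s=(s+.5)/4.2-.5+[225,120]
P=[]
for a,b in zip(t,s):
    p,e=tri(a,b);P.append(p);print(p.round(4),round(e,4))
P=np.array(P);c=P.mean(0);u,S,v=np.linalg.svd(P-c);n=v[2]*np.sign(v[2][2]);print("c",c,"n",n,"tilt",np.degrees(np.arccos(n[2])),"psi",np.degrees(np.arctan2(-n[1],-n[0])),S)
for i,j in((0,2),(3,5)):
    d=P[j]-P[i];print("yaw",np.degrees(np.arctan2(d[0],-d[1])))
K=np.array([[.581,.1579,.1082],[.576,.0583,.1026],[.5715,-.0421,.097],[.5599,-.1416,.1032]])
print("h above fitted plane",(K-c)@n)
ex,ey,nn=frame(np.radians(-4.2)); print("row-consistency", [(k-(k[2]-.087)/nn[2]*nn).round(4) for k in K],[((k-(k[2]-.087)/nn[2]*nn)@ex).round(4) for k in K])
E
```

```text
[0.6565 0.2074 0.121 ] 0.001
[0.6398 0.0036 0.1221] 0.0014
[ 0.6231 -0.2014  0.1227] 0.0016
[0.5385 0.2174 0.0567] 0.0025
[0.5225 0.0134 0.0534] 0.0026
[ 0.5062 -0.1908  0.0536] 0.0011
c [0.58107768 0.00824289 0.08824305] n [-0.49503135  0.03829097  0.86803097] tilt 29.769374712766748 psi -4.423055691240084 [0.4098319  0.16629271 0.00267384]
yaw -4.66264428057962
yaw -4.52518391783385
h above fitted plane [0.02309222 0.01689262 0.01041488 0.01772908]
row-consistency [array([0.5932, 0.157 , 0.087 ]), array([0.585 , 0.0576, 0.087 ]), array([ 0.5773, -0.0425,  0.087 ]), array([ 0.5692, -0.1423,  0.087 ])] [np.float64(0.5801), np.float64(0.5792), np.float64(0.5788), np.float64(0.5781)]
```

```bash
cat >> h.py <<'E'
PSI=np.radians(-4.55); EX,EY,N=frame(PSI)
UP=np.cross(EY,N)*1.0
RT=Ro.from_matrix(np.c_[np.cross(EY,-N),EY,-N])
C0=np.array([.5812,.0074,.087]); O={k:C0+s*EY for k,s in dict(stop=.15,reset=.05,lift=-.05,start=-.15).items()}
def rep(k):
    s=ctrl.get_state();R0=Ro.from_rotvec(s["orientation"]);d=R0.inv().apply(s["tool_pos"]-O[k])
    print("t",round(s["t"],2),"in tool axes from unit (h=-z):",d.round(4),"turn left",(R0.inv()*RT).as_rotvec().round(4),"F tool",R0.inv().apply(s["ft_force"]).round(2),"op",round(s["opening"],4))
E
python3 - <<'E'
from h import *
print(O,N,RT.as_matrix().round(3)); plan(O["stop"]+.11*N,RT,9)
E
```

```text
{'stop': array([0.59309936, 0.15692727, 0.087     ]), 'reset': array([0.58516645, 0.05724242, 0.087     ]), 'lift': array([ 0.57723355, -0.04244242,  0.087     ]), 'start': array([ 0.56930064, -0.14212727,  0.087     ])} [-0.49842424  0.03966452  0.8660254 ] [[-0.863  0.079  0.498]
 [ 0.069  0.997 -0.04 ]
 [-0.5    0.    -0.866]]
total shift [-0.4262 -0.1581  0.0482] turn [-0.0908 -0.5191 -0.3311]
[-0.01  -0.058 -0.037] [-0.0474 -0.0176  0.0054]
[-0.01  -0.058 -0.037] [-0.0463 -0.0194  0.0079]
[-0.01  -0.058 -0.037] [-0.045  -0.0211  0.0103]
[-0.01  -0.058 -0.037] [-0.0436 -0.0229  0.0126]
[-0.01  -0.058 -0.037] [-0.0419 -0.0246  0.0149]
[-0.01  -0.058 -0.037] [-0.04   -0.0263  0.017 ]
[-0.01  -0.058 -0.037] [-0.038  -0.0279  0.0189]
[-0.01  -0.058 -0.037] [-0.0358 -0.0294  0.0208]
[-0.01  -0.058 -0.037] [-0.0334 -0.0309  0.0225]
```

{"name": "drive_tool", "arguments": {
  "moves": "-0.01 -0.058 -0.037 -0.047 -0.018 0.005 100; -0.01 -0.058 -0.037 -0.046 -0.019 0.008 100; -0.01 -0.058 -0.037 -0.045 -0.021 0.01 100; -0.01 -0.058 -0.037 -0.044 -0.023 0.013 100; -0.01 -0.058 -0.037 -0.042 -0.025 0.015 100; -0.01 -0.058 -0.037 -0.04 -0.026 0.017 100; -0.01 -0.058 -0.037 -0.038 -0.028 0.019 100; -0.01 -0.058 -0.037 -0.036 -0.029 0.021 100; -0.01 -0.058 -0.037 -0.033 -0.031 0.022 100; 0 0 0 0 0 0 100",
  "grip_force": 40
}}

```text
t: 1.35
tool_pos: [0.5461, 0.1523, 0.1764]
orientation: [0.079, 2.607, -0.04]
ft_force: [-0.3, 0.3, -0.1]
opening: 0.0852
```

Run:
```python
from h import *
rep("stop"); plan(O["stop"]+.11*N,RT,3)
```

```text
t 1.35 in tool axes from unit (h=-z): [-0.0052 -0.0088 -0.1006] turn left [-0.0039  0.0098  0.0197] F tool [ 0.3   0.28 -0.05] op 0.0852
total shift [ 0.0042  0.0084 -0.0094] turn [-0.0039  0.0098  0.0197]
[-0.001  0.003  0.007] [ 0.0014  0.0028 -0.0031]
[-0.001  0.003  0.007] [ 0.0014  0.0028 -0.0031]
[-0.001  0.003  0.007] [ 0.0014  0.0028 -0.0031]
```

{"name": "drive_tool", "arguments": {
  "moves": "-0.004 0.01 0.02 0.004 0.0085 -0.005 100; 0 0 0 0 0 0 100"
}}

```text
t: 1.6
tool_pos: [0.5393, 0.161, 0.1771]
orientation: [0.106, 2.62, -0.028]
ft_force: [-0.5, -0.4, 0.2]
opening: 0.0853
```

Run:
```python
from h import *
rep("stop")
a=ctrl.get_image("side")[60:260,200:400];b=ctrl.get_image("top")[90:240,150:350]
cv2.imwrite("pics/s1.png",cv2.cvtColor(cv2.resize(a,None,fx=3,fy=3),4)); cv2.imwrite("pics/t1.png",cv2.cvtColor(cv2.resize(b,None,fx=3,fy=3),4))
```

```text
t 1.6 in tool axes from unit (h=-z): [ 0.002  -0.0002 -0.105 ] turn left [-0.0003 -0.0038 -0.0015] F tool [ 0.28 -0.44 -0.39] op 0.0853
```

View pics/s1.png

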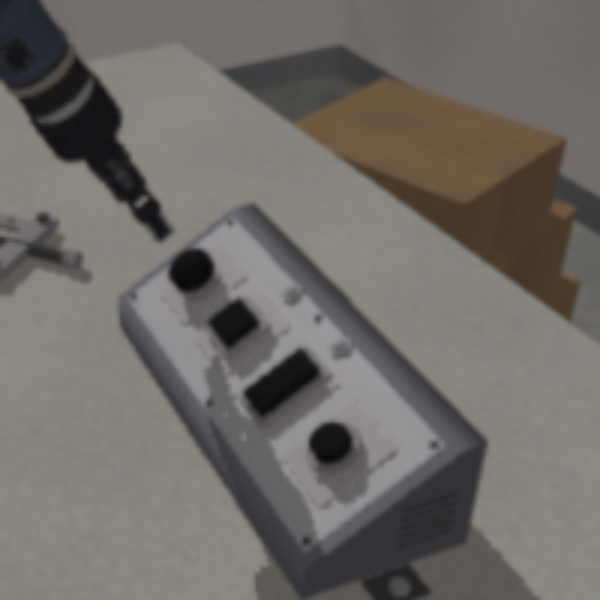

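View pics/t1.png

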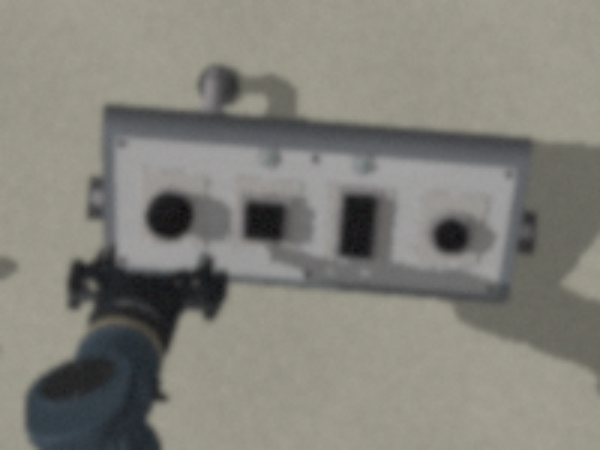

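Run:
```python
from h import *
s=ctrl.get_state();R=Ro.from_rotvec(s["orientation"])
for v in ([0,.05,-.013],[0,-.05,-.013],[0,.05,-.03],[0,-.05,-.03],[0,0,-.07]):
    X=s["tool_pos"]+R.apply(v); print(v,((proj("top",X)-[150,90])*3).round(1),((proj("side",X)-[200,60])*3).round(1))
print(((proj("top",O["stop"]+.026*N)-[150,90])*3).round(1),((proj("side",O["stop"]+.026*N)-[200,60])*3).round(1))
```

```text
[0, 0.05, -0.013] [105.4 248.9] [128.1 191.2]
[0, -0.05, -0.013] [206.3 256.9] [164.5 236.3]
[0, 0.05, -0.03] [102.  256.2] [119.9 180. ]
[0, -0.05, -0.03] [204.2 264.3] [156.2 224.9]
[0, 0, -0.07] [146.3 278.4] [117.3 174.2]
[169.3 214.8] [188.9 268.8]
```

{"name": "drive_tool", "arguments": {
  "moves": "0 -0.003 0 -0.002 0 0.03 100; 0 0 0 0 0 0.025 100; 0 0 0 0 0 0.015 100; 0 0 0 0 0 0 100"
}}

```text
t: 2.2
tool_pos: [0.5771, 0.16, 0.1171]
orientation: [0.1, 2.615, -0.026]
ft_force: [-0.1, 0.2, 0.1]
opening: 0.0851
```

Run:
```python
from h import *
rep("stop")
```

```text
t 2.2 in tool axes from unit (h=-z): [-0.0011  0.0019 -0.0342] turn left [0.0017 0.0014 0.0022] F tool [ 0.07  0.24 -0.21] op 0.0851
```

{"name": "drive_tool", "arguments": {
  "moves": "0.002 0.001 0.002 0.001 -0.002 0.012 100; 0 0 0 0 0 0.01 100; 0 0 0 0 0 0.005 100; 0 0 0 0 0 0 100"
}}

```text
t: 2.7
tool_pos: [0.5912, 0.1574, 0.094]
orientation: [0.103, 2.613, -0.027]
ft_force: [-0.5, 0.1, 0.1]
opening: 0.0855
```

Run:
```python
from h import *
rep("stop")
```

```text
t 2.7 in tool axes from unit (h=-z): [-0.0019  0.0003 -0.007 ] turn left [0.0006 0.0032 0.0001] F tool [ 0.36  0.06 -0.32] op 0.0855
```

{"name": "drive_tool", "arguments": {
  "moves": "0 0.003 0 0.002 0 0.001 70; 0 0 0 0 0 0 50; 0 0 0 0 0 0 40; 0 0 0 0 0 0 40; 0 0 0 0 0 0 40; 0 0 0 0 0 0 40",
  "grip_force": 40
}}

```text
t: 3.45
tool_pos: [0.59, 0.1601, 0.0931]
orientation: [0.1, 2.616, -0.02]
ft_force: [-0.2, 2.3, -0.5]
opening: 0.0492
```

Run:
```python
from h import *
rep("stop")
```

```text
t 3.45 in tool axes from unit (h=-z): [-0.0001  0.003  -0.0069] turn left [0.0066 0.0007 0.0016] F tool [0.56 2.26 0.32] op 0.0492
```

{"name": "drive_tool", "arguments": {
  "moves": "0 0 0 0 0 -0.002 35; 0 0 0 0 0 -0.002 35; 0 0 0 0 0 -0.002 35; 0 0 0 0 0 -0.002 35",
  "grip_force": 50
}}

```text
t: 3.95
tool_pos: [0.5868, 0.1603, 0.0985]
orientation: [0.1, 2.615, -0.019]
ft_force: [5.4, 1.7, -4.1]
opening: 0.048
```

Run:
```python
from h import *
rep("stop")
```

```text
t 3.95 in tool axes from unit (h=-z): [-0.0001  0.003  -0.0133] turn left [0.0074 0.0014 0.001 ] F tool [-2.5   2.03  6.19] op 0.048
```

6.4 mm out at about 6 N, with no slip. On to the stop.

{"name": "drive_tool", "arguments": {
  "moves": "0 0 0 0 0 -0.002 35; 0 0 0 0 0 -0.002 35; 0 0 0 0 0 -0.003 35"
}}

```text
t: 4.32
tool_pos: [0.5856, 0.1604, 0.1003]
orientation: [0.102, 2.612, -0.017]
ft_force: [28.0, 3.8, -24.5]
opening: 0.0483
```

Run:
```python
from h import *
rep("stop")
```

```text
t 4.33 in tool axes from unit (h=-z): [-0.      0.003  -0.0153] turn left [ 0.0086  0.0039 -0.0007] F tool [-11.52   5.76  35.09] op 0.0483
```

{"name": "drive_tool", "arguments": {
  "moves": "0 0 0 0 0 0 35; 0 0 0 0 0 0 60; 0 0 0 0 0 0 100; 0 0 0 0 0 0 100; 0 0 0 0 0 0 100"
}}

```text
t: 4.95
tool_pos: [0.5861, 0.159, 0.1011]
orientation: [0.104, 2.611, -0.02]
ft_force: [0.3, -0.0, 0.8]
opening: 0.0853
```

Run:
```python
from h import *
rep("stop")
```

```text
t 4.95 in tool axes from unit (h=-z): [-0.001   0.0016 -0.0157] turn left [ 0.0058  0.0051 -0.0019] F tool [-0.66  0.01 -0.54] op 0.0853
```

Retreat square to the panel to h≈0.11, then look.

{"name": "drive_tool", "arguments": {
  "moves": "0 0 0 0 -0.001 -0.02 100; 0 0 0 0 0 -0.035 100; 0 0 0 0 0 -0.035 100; 0 0 0 0 0 0 100"
}}

```text
t: 5.45
tool_pos: [0.5394, 0.1606, 0.181]
orientation: [0.105, 2.611, -0.021]
ft_force: [0.3, 0.1, 0.3]
opening: 0.0852
```

Run:
```python
from h import *
rep("stop")
for n in ("side","top"):
    cv2.imwrite(f"pics/{n}2.png",cv2.cvtColor(ctrl.get_image(n),4))
T=blobs("pics/top2.png",(190,140,322,182));S=blobs("pics/side2.png",(245,130,335,225))
T=sorted(T,key=lambda b:b[0][0]);S=sorted(S,key=lambda b:b[0][0]);
for b in T+S: print(b)
if len(T)==len(S):
  for a,b in zip(T,S): p,e=tri(a[0],b[0]);print(p.round(4),e,((p-C0)@N).round(4))
a=cv2.imread("pics/side2.png")[120:240,225:345]; cv2.imwrite("pics/s2z.png",cv2.resize(a,None,fx=5,fy=5))
plan(O["reset"]+.07*N,RT,4)
```

```text
t 5.45 in tool axes from unit (h=-z): [-0.0009 -0.     -0.1083] turn left [ 0.0049  0.0051 -0.0025] F tool [-0.42  0.09 -0.09] op 0.0852
(array([206.  , 162.38]), array([200, 156,  13,  13, 133], dtype=int32))
(array([237.89, 163.37]), array([233, 158,  11,  11, 111], dtype=int32))
(array([269.11, 164.77]), array([264, 156,  11,  19, 169], dtype=int32))
(array([300.  , 168.12]), array([296, 164,   9,   9,  67], dtype=int32))
(array([250.82, 132.77]), array([245, 130,  11,   8,  44], dtype=int32))
(array([262.42, 148.35]), array([256, 142,  14,  13, 138], dtype=int32))
(array([277.49, 167.45]), array([270, 160,  16,  16, 140], dtype=int32))
(array([293.51, 187.48]), array([282, 177,  24,  22, 251], dtype=int32))
(array([309.98, 207.48]), array([304, 201,  13,  14, 135], dtype=int32))
total shift [-0.0032 -0.0988  0.0349] turn [ 0.0029 -0.0012 -0.0018]
[ 0.001 -0.    -0.   ] [-0.0008 -0.0247  0.0087]
[ 0.001 -0.    -0.   ] [-0.0008 -0.0247  0.0087]
[ 0.001 -0.    -0.   ] [-0.0008 -0.0247  0.0088]
[ 0.001 -0.    -0.   ] [-0.0008 -0.0247  0.0088]
```

View pics/s2z.png

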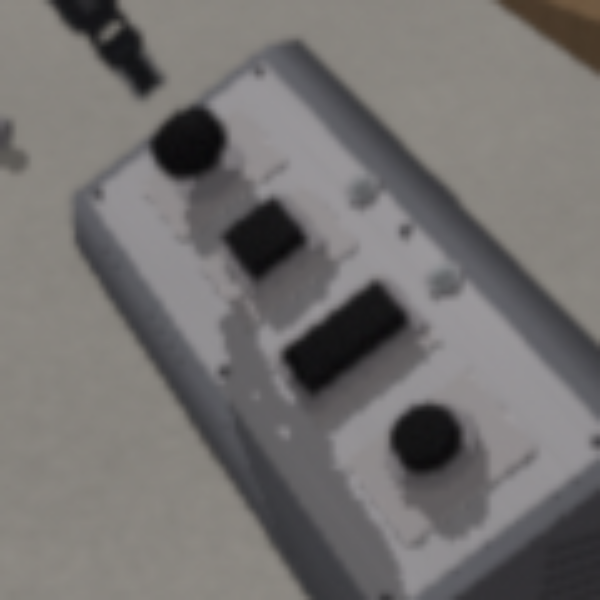

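Run:
```python
from h import *
for n in("top","side"):print(n,(proj(n,O["stop"]+.034*N)-proj(n,O["stop"]+.026*N)).round(2))
```

```text
top [-0.37  1.  ]
side [-1.16 -1.57]
```

{"name": "drive_tool", "arguments": {
  "moves": "0.003 0 -0.002 -0.001 -0.02 0 0; 0 0 0 -0.001 -0.025 0 0; 0 0 0 -0.001 -0.025 0.01 0; 0 0 0 -0.001 -0.025 0.015 0; 0 0 0 0 -0.003 0.01 0; 0 0 0 0 0 0 0"
}}

```text
t: 6.3
tool_pos: [0.5472, 0.0572, 0.1335]
orientation: [0.104, 2.636, -0.031]
ft_force: [-0.3, -0.4, 0.3]
opening: 0.0002
```

Run:
```python
from h import *
rep("reset")
```

```text
t 6.3 in tool axes from unit (h=-z): [ 0.0107 -0.0032 -0.059 ] turn left [-0.0026 -0.0198  0.0013] F tool [ 0.1  -0.44 -0.45] op 0.0002
```

{"name": "drive_tool", "arguments": {
  "moves": "-0.003 -0.02 0.001 -0.011 0.003 0.008 0; 0 0 0 0 0 0 0"
}}

```text
t: 6.55
tool_pos: [0.5606, 0.0606, 0.1306]
orientation: [0.101, 2.618, -0.026]
ft_force: [0.1, -0.7, -0.1]
opening: 0.0
```

Run:
```python
from h import *
rep("reset")
```

```text
t 6.55 in tool axes from unit (h=-z): [-0.0003  0.0015 -0.0501] turn left [ 0.0018 -0.0017  0.0016] F tool [-0.03 -0.71  0.18] op 0.0
```

{"name": "drive_tool", "arguments": {
  "moves": "0.002 -0.002 0.002 0 -0.0015 0.01 0; 0 0 0 0 0 0.008 0; 0 0 0 0 0 0 0"
}}

```text
t: 6.92
tool_pos: [0.5696, 0.0596, 0.114]
orientation: [0.102, 2.617, -0.027]
ft_force: [-0.1, -0.5, -0.3]
opening: -0.0
```

Run:
```python
from h import *
rep("reset")
```

```text
t 6.92 in tool axes from unit (h=-z): [ 0.0001  0.0011 -0.0313] turn left [ 0.0007 -0.0004  0.0013] F tool [ 0.22 -0.54  0.23] op -0.0
```

{"name": "drive_tool", "arguments": {
  "moves": "0 0 0 0 -0.001 0.003 0; 0 0 0 0 0 0.002 0; 0 0 0 0 0 0.002 0"
}}

```text
t: 7.3
tool_pos: [0.5729, 0.0582, 0.1083]
orientation: [0.102, 2.617, -0.028]
ft_force: [-2.9, 0.3, 1.9]
opening: -0.0001
```

{"name": "drive_tool", "arguments": {
  "moves": "0 0 0 0 0 0.002 0; 0 0 0 0 0 0.002 0"
}}

```text
t: 7.55
tool_pos: [0.5747, 0.0581, 0.1052]
orientation: [0.102, 2.617, -0.028]
ft_force: [-5.2, 0.7, 4.3]
opening: -0.0002
```

Run:
```python
from h import *
rep("reset")
```

```text
t 7.55 in tool axes from unit (h=-z): [ 0.     0.    -0.021] turn left [ 0.0005 -0.0008  0.0014] F tool [ 2.35  0.25 -6.34] op -0.0002
```

{"name": "drive_tool", "arguments": {
  "moves": "0 0 0 0 0 0.0015 0"
}}

```text
t: 7.68
tool_pos: [0.5751, 0.058, 0.1046]
orientation: [0.102, 2.618, -0.028]
ft_force: [-15.0, 0.7, 13.2]
opening: 0.0001
```

{"name": "drive_tool", "arguments": {
  "moves": "0 0 0 0 0 0.0015 0"
}}

```text
t: 7.8
tool_pos: [0.5752, 0.0581, 0.1045]
orientation: [0.102, 2.619, -0.028]
ft_force: [-18.0, -0.1, 15.8]
opening: -0.0003
```

{"name": "drive_tool", "arguments": {
  "moves": "0 0 0 0 0 0.0015 0"
}}

```text
t: 7.92
tool_pos: [0.5752, 0.0581, 0.1046]
orientation: [0.101, 2.62, -0.029]
ft_force: [-14.7, -0.5, 12.6]
opening: -0.0001
```

Run:
```python
from h import *
rep("reset")
```

```text
t 7.92 in tool axes from unit (h=-z): [-0.0001  0.     -0.0202] turn left [-0.0003 -0.0033  0.0023] F tool [  6.4   -1.7  -18.16] op -0.0001
```

Hard stop met at h = 20.2 mm (about 22 N, no further travel). Release.

{"name": "drive_tool", "arguments": {
  "moves": "0 0 0 0 0 -0.003 0; 0 0 0 0 0 -0.008 0; 0 0 0 0 0 -0.02 0; 0 0 0 0 0 0 0"
}}

```text
t: 8.43
tool_pos: [0.5605, 0.0593, 0.1333]
orientation: [0.101, 2.617, -0.029]
ft_force: [1.4, -0.1, -0.1]
opening: -0.0002
```

Run:
```python
from h import *
rep("reset")
cv2.imwrite("pics/side3.png",cv2.cvtColor(ctrl.get_image("side"),4))
for b in blobs("pics/side3.png",(245,130,335,225)): print(b)
plan(O["start"]+.055*N,RT,6)
```

```text
t 8.43 in tool axes from unit (h=-z): [-0.0017  0.0001 -0.0525] turn left [-0.0001 -0.0002  0.0021] F tool [-1.14  0.03  0.82] op -0.0002
(array([263.38, 148.85]), array([245, 130,  41,  46, 572], dtype=int32))
(array([293.38, 187.5 ]), array([282, 177,  24,  22, 252], dtype=int32))
(array([309.95, 207.47]), array([304, 201,  13,  14, 132], dtype=int32))
total shift [ 0.0008 -0.2    -0.0034] turn [-0.0004 -0.0027  0.0021]
[-0. -0.  0.] [ 0.0001 -0.0333 -0.0006]
[-0. -0.  0.] [ 0.0001 -0.0333 -0.0006]
[-0. -0.  0.] [ 0.0001 -0.0333 -0.0006]
[-0. -0.  0.] [ 0.0001 -0.0333 -0.0006]
[-0. -0.  0.] [ 0.0001 -0.0333 -0.0006]
[-0. -0.  0.] [ 0.0001 -0.0333 -0.0006]
```

{"name": "drive_tool", "arguments": {
  "moves": "0 0 0 0 -0.01 -0.008 0; 0 0 0 -0.001 -0.03 -0.003 0; 0 0 0 -0.001 -0.033 -0.002 0; 0 0 0 -0.001 -0.033 -0.002 0; 0 0 0 -0.001 -0.033 -0.002 0; 0 0 0 -0.001 -0.033 0 0; 0 0 0 0 -0.02 0 0; 0 0 0 0 0 0 0"
}}

```text
t: 9.48
tool_pos: [0.5376, -0.1416, 0.146]
orientation: [0.104, 2.623, -0.032]
ft_force: [-0.1, 0.5, -0.1]
opening: -0.0003
```

Run:
```python
from h import *
rep("start")
```

```text
t 9.47 in tool axes from unit (h=-z): [-0.0016 -0.0022 -0.067 ] turn left [-0.0032 -0.0071  0.001 ] F tool [0.16 0.51 0.07] op -0.0003
```

{"name": "drive_tool", "arguments": {
  "moves": "-0.003 -0.007 0.001 0.0015 0.002 0.015 0; 0 0 0 0 0 0.015 0; 0 0 0 0 0 0.005 0; 0 0 0 0 0 0 0"
}}

```text
t: 9.98
tool_pos: [0.554, -0.1397, 0.113]
orientation: [0.103, 2.617, -0.026]
ft_force: [-0.1, -0.1, 0.6]
opening: 0.0003
```

Run:
```python
from h import *
rep("start")
cv2.imwrite("pics/side4.png",cv2.cvtColor(ctrl.get_image("side"),4))
for b in blobs("pics/side4.png",(245,130,335,225)): print(b)
```

```text
t 9.97 in tool axes from unit (h=-z): [ 0.0004  0.0013 -0.0302] turn left [ 0.0014 -0.0011  0.0004] F tool [-0.24 -0.1  -0.6 ] op 0.0003
(array([257.73, 157.37]), array([253, 153,  11,  10,  70], dtype=int32))
(array([288.18, 178.65]), array([266, 154,  40,  46, 869], dtype=int32))
(array([309.32, 206.39]), array([301, 197,  16,  17, 132], dtype=int32))
```

{"name": "drive_tool", "arguments": {
  "moves": "0.001 0 0 0 -0.001 0.002 0; 0 0 0 0 0 0.002 0; 0 0 0 0 0 0.002 0"
}}

```text
t: 10.4
tool_pos: [0.5574, -0.141, 0.1096]
orientation: [0.103, 2.616, -0.029]
ft_force: [-3.8, 1.8, 2.7]
opening: 0.0003
```

{"name": "drive_tool", "arguments": {
  "moves": "0 0 0 0 0 0.002 0; 0 0 0 0 0 0.002 0"
}}

```text
t: 10.65
tool_pos: [0.5591, -0.1412, 0.1067]
orientation: [0.103, 2.616, -0.029]
ft_force: [-6.9, 1.2, 5.3]
opening: -0.0001
```

Run:
```python
from h import *
rep("start")
```

```text
t 10.65 in tool axes from unit (h=-z): [-0.001   0.0001 -0.0222] turn left [-0.0005 -0.      0.0007] F tool [ 3.4   0.68 -8.1 ] op -0.0001
```

{"name": "drive_tool", "arguments": {
  "moves": "0 0 0 0 0 0.0015 0"
}}

```text
t: 10.78
tool_pos: [0.5596, -0.1413, 0.1057]
orientation: [0.103, 2.617, -0.029]
ft_force: [-6.5, 0.9, 5.0]
opening: 0.0
```

{"name": "drive_tool", "arguments": {
  "moves": "0 0 0 0 0 0.0015 0"
}}

```text
t: 10.9
tool_pos: [0.5601, -0.1413, 0.1052]
orientation: [0.104, 2.617, -0.029]
ft_force: [-14.3, 2.8, 13.0]
opening: -0.0001
```

Run:
```python
from h import *
rep("start")
```

```text
t 10.9 in tool axes from unit (h=-z): [-0.001   0.0001 -0.0204] turn left [-0.0008 -0.0008  0.0003] F tool [  6.03   1.61 -18.45] op -0.0001
```

{"name": "drive_tool", "arguments": {
  "moves": "0 0 0 0 0 0.0015 0"
}}

```text
t: 11.02
tool_pos: [0.5601, -0.1413, 0.1052]
orientation: [0.104, 2.618, -0.029]
ft_force: [-17.8, 3.2, 14.8]
opening: 0.0002
```

Run:
```python
from h import *
rep("start")
```

```text
t 11.03 in tool axes from unit (h=-z): [-0.0011  0.     -0.0203] turn left [-0.001  -0.0019 -0.    ] F tool [  8.23   1.77 -21.84] op 0.0002
```

{"name": "drive_tool", "arguments": {
  "moves": "0 0 0 0 0 -0.003 0; 0 0 0 0 0 -0.008 0; 0 0 0 0 0 -0.02 0; 0 0 0 0 0 -0.005 0"
}}

```text
t: 11.52
tool_pos: [0.5423, -0.1401, 0.1381]
orientation: [0.104, 2.616, -0.03]
ft_force: [-0.1, 0.5, -0.0]
opening: 0.0
```

Run:
```python
from h import *
rep("start")
plan(O["lift"]+.055*N,RT,3)
```

```text
t 11.53 in tool axes from unit (h=-z): [-0.002  -0.0002 -0.0578] turn left [-0.0014 -0.0002  0.0003] F tool [ 0.12  0.49 -0.05] op 0.0
total shift [0.002  0.1001 0.0026] turn [-0.0014 -0.0002  0.0003]
[-0. -0.  0.] [0.0007 0.0334 0.0009]
[-0. -0.  0.] [0.0007 0.0334 0.0009]
[-0. -0.  0.] [0.0007 0.0334 0.0009]
```

{"name": "drive_tool", "arguments": {
  "moves": "0 0 0 0 0.03 0 0; 0 0 0 0 0.035 0 0; 0 0 0 0.001 0.035 0 0; 0 0 0 0 0 0 0"
}}

```text
t: 12.02
tool_pos: [0.5505, -0.039, 0.1369]
orientation: [0.107, 2.614, -0.031]
ft_force: [-0.0, -0.1, -0.8]
opening: -0.0002
```

Run:
```python
from h import *
rep("lift")
```

```text
t 12.03 in tool axes from unit (h=-z): [-0.0018  0.0012 -0.0567] turn left [-0.0028  0.0021 -0.0018] F tool [ 0.42 -0.11  0.68] op -0.0002
```

{"name": "drive_tool", "arguments": {
  "moves": "-0.003 0.002 -0.002 0.002 -0.001 0.012 0; 0 0 0 0 0 0.01 0; 0 0 0 0 0 0.003 0; 0 0 0 0 0 0 0"
}}

```text
t: 12.52
tool_pos: [0.5614, -0.0434, 0.1106]
orientation: [0.108, 2.619, -0.029]
ft_force: [-0.0, -0.0, 0.0]
opening: -0.0002
```

Run:
```python
from h import *
rep("lift")
```

```text
t 12.53 in tool axes from unit (h=-z): [ 0.0019 -0.0023 -0.0283] turn left [-0.0018 -0.0026 -0.0026] F tool [ 0.   -0.   -0.04] op -0.0002
```

{"name": "drive_tool", "arguments": {
  "moves": "-0.002 -0.003 -0.003 -0.002 0.002 0.002 0; 0 0 0 0 0 0.002 0; 0 0 0 0 0 0.002 0"
}}

```text
t: 12.9
tool_pos: [0.5671, -0.0424, 0.1071]
orientation: [0.104, 2.614, -0.028]
ft_force: [-0.2, 0.2, 0.4]
opening: 0.0004
```

{"name": "drive_tool", "arguments": {
  "moves": "0 0 0 0 0 0.002 0; 0 0 0 0 0 0.001 0"
}}

```text
t: 13.15
tool_pos: [0.5686, -0.0425, 0.105]
orientation: [0.104, 2.614, -0.029]
ft_force: [-4.6, 0.0, 3.6]
opening: 0.0003
```

Run:
```python
from h import *
rep("lift")
```

```text
t 13.15 in tool axes from unit (h=-z): [-0.0016 -0.0008 -0.0198] turn left [-0.0005  0.0022  0.0001] F tool [ 2.19 -0.36 -5.43] op 0.0003
```

Contact at h ≈ 20; press in and hold.

{"name": "drive_tool", "arguments": {
  "moves": "0 0 0 0 0 0.002 0; 0 0 0 0 0 0.002 0; 0 0 0 0 0 0.002 0"
}}

```text
t: 13.52
tool_pos: [0.5711, -0.0427, 0.1009]
orientation: [0.104, 2.615, -0.029]
ft_force: [-7.5, 0.0, 6.9]
opening: -0.0002
```

{"name": "drive_tool", "arguments": {
  "moves": "0 0 0 0 0 0.0015 0; 0 0 0 0 0 0.0015 0"
}}

```text
t: 13.78
tool_pos: [0.5718, -0.0428, 0.0995]
orientation: [0.104, 2.616, -0.03]
ft_force: [-14.6, 1.0, 12.8]
opening: -0.0
```

Run:
```python
from h import *
rep("lift")
```

```text
t 13.78 in tool axes from unit (h=-z): [-0.0016 -0.0008 -0.0135] turn left [-0.0015  0.0003  0.0002] F tool [  6.24  -0.22 -18.43] op -0.0
```

{"name": "drive_tool", "arguments": {
  "moves": "0 0 0 0 0 0.0015 0; 0 0 0 0 0 0.0015 0; 0 0 0 0 0 0.0013 0; 0 0 0 0 0 0.0013 0; 0 0 0 0 0 0.0013 0; 0 0 0 0 0 0.0013 0; 0 0 0 0 0 0.0013 0; 0 0 0 0 0 0.0013 0; 0 0 0 0 0 0.0013 0"
}}

```text
t: 14.9
tool_pos: [0.5719, -0.0428, 0.0996]
orientation: [0.105, 2.624, -0.034]
ft_force: [-12.3, 0.3, 10.4]
opening: -0.0001
```

Run:
```python
from h import *
rep("lift")
```

```text
t 14.9 in tool axes from unit (h=-z): [-0.0016 -0.0008 -0.0136] turn left [-0.0047 -0.008   0.0006] F tool [  5.59  -0.79 -15.09] op -0.0001
```

{"name": "drive_tool", "arguments": {
  "moves": "0 -0.002 0 0 0 0.0016 0; 0 -0.002 0 0 0 0.0016 0; 0 -0.002 0 0 0 0.0016 0; 0 -0.002 0 0 0 0.0016 0; 0 -0.001 0 0 0 0.0016 0; 0 -0.001 0 0 0 0.0016 0; 0 -0.001 0 0 0 0.0016 0; 0 -0.001 0 0 0 0.0016 0"
}}

```text
t: 15.9
tool_pos: [0.5719, -0.0428, 0.0996]
orientation: [0.106, 2.621, -0.038]
ft_force: [-14.8, 2.0, 13.2]
opening: 0.0002
```

Run:
```python
from h import *
rep("lift")
```

```text
t 15.9 in tool axes from unit (h=-z): [-0.0016 -0.0009 -0.0136] turn left [-0.0079 -0.0043  0.0009] F tool [  6.43   0.63 -18.87] op 0.0002
```

{"name": "drive_tool", "arguments": {
  "moves": "0 0 0 0 0 0.0015 0; 0 0 0 0 0 -0.004 0; 0 0 0 0 0 -0.008 0; 0 0 0 0 0 -0.02 0; 0 0 0 0 0 -0.04 0; 0 0 0 0 0 -0.03 0; 0 0 0 0 0 -0.02 0; 0 0 0 0 0 0 0"
}}

```text
t: 16.9
tool_pos: [0.5105, -0.0366, 0.2094]
orientation: [0.105, 2.619, -0.039]
ft_force: [-0.2, -1.1, -0.3]
opening: 0.0002
```

Run:
```python
from h import *
rep("lift")
for n in ("side","top"):
    cv2.imwrite(f"pics/{n}5.png",cv2.cvtColor(ctrl.get_image(n),4))
for b in blobs("pics/top5.png",(190,140,322,182))+blobs("pics/side5.png",(245,130,335,225)): print(b)
```

```text
t 16.9 in tool axes from unit (h=-z): [-0.0029 -0.0006 -0.1395] turn left [-0.0079 -0.0025  0.0014] F tool [ 0.24 -1.16  0.22] op 0.0002
(array([206.08, 162.49]), array([200, 156,  13,  14, 138], dtype=int32))
(array([268.96, 164.96]), array([264, 156,  11,  19, 168], dtype=int32))
(array([237.9 , 163.36]), array([233, 158,  11,  11, 111], dtype=int32))
(array([300.06, 168.16]), array([296, 164,   9,   9,  68], dtype=int32))
(array([264.77, 148.77]), array([245, 130,  41,  46, 566], dtype=int32))
(array([293.46, 187.42]), array([282, 177,  24,  22, 247], dtype=int32))
(array([309.93, 207.46]), array([304, 201,  13,  14, 134], dtype=int32))
```

View pics/side5.png

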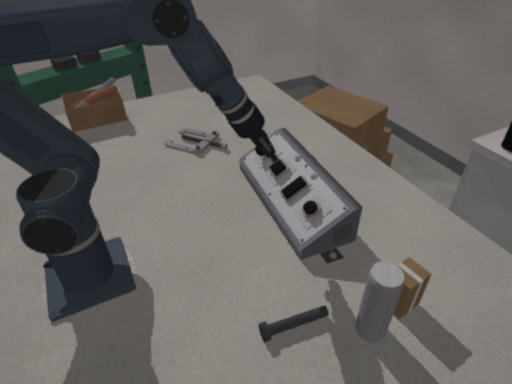

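The picture shows the gripper clear above the console. The stop head is at top (206.1,162.5), the same as just after the pull. All three keys are back at their first pixels, and the puller, can, carton and bolt are unmoved.

Run:
```python
from bench import ctrl
print(ctrl.hand_in())
```

```text
the job is handed in; nothing more can be done
None
```

I brought the console back into service in the order asked and handed the job in at about 17 s; no verdict came back.

| Control | What was done | What the check showed |
|---|---|---|
| Stop head | Pulled 8 mm to its hard stop, about 35 N at the end, no slip | The pixel shift fits 8 mm in the side view. In the top view it fits within about a quarter of a pixel. It had not moved in the last top view. |
| Square reset key | Pressed until it stopped moving, about 22 N peak, then released | Back at its first top-view pixels |
| Round pump-start key | Pressed until it stopped moving, about 22 N peak, then released | Back at its first pixels in both views |
| Oblong ram-lift key | Held down about 2.2 s at 15–19 N (the spring gives 11 N at the stop), then released | Back at its first pixels in both views |

- **Last look:** the gripper was clear of everything, with its tip about 140 mm off the panel. The puller, can, carton and bolt looked unmoved in the side picture, but I did not measure them.
- **Weaker checks:** in the last side view the arm merged with the stop head and the reset key, so those two rest on the top view alone there. The key strokes come from the arm's position and force, since the key joints cannot be read. For the ram-lift key this gives about 6.5–7 mm of travel before the force jump, because its first contact was only bracketed to about 1–2 mm.
- **Disagreement:** during each press the wrist also read a sideways force of about 6–8 N that I did not explain. It did not affect the travel.

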